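# Turn the mounting plate over and snap its stud cap on

## Robot

A 6-joint arm with a two-finger parallel gripper is mounted at the origin on the work surface. World frame = base frame: x ahead of the robot, y to its left, z up, the work surface at z = 0. Lengths are in m, angles in rad, forces in N, time in s.
With the tool pointing down it reaches from about 0.35 to 0.775 m from the base axis. Payload 7.3 kg.
Tool frame: the origin (TCP) lies at the centre of the arm's flange, where the gripper is bolted on; the fingertips stand 178 mm ahead of it and the grasp point (between the pads) lies 159 mm ahead of it; z points along the fingers, y is the line along which they close (so a half turn about z gives the same grasp; the last joint's range is limited). The gripper opens to 92 mm and grips with 3 to 60 N. Pads are 19 mm wide; open, the fingers measure 130 mm over their backs; the gripper's body (75 mm by 190 mm) begins 47 mm behind the grasp point.
Start: joints at [-1.248, 0.342, 1.524, -0, 1.275, -0.146], TCP at [0.237, -0.468, 0.405] pointing down, gripper open.
Joint ranges: [-2.53, 2.53], [-0.77, 2.02], [0.04, 2.7], [-1, 4.14], [0.28, 2.66], [-3.11, 3.11]. Speed limits (rad/s): [2.57, 2.57, 3.14, 3.14, 3.14, 3.14].

## Interface

Orientations are given as [roll, pitch, yaw] about the fixed x, y, z axes, in that order (R = Rz(yaw) Ry(pitch) Rx(roll)).
In Python, from cell import robot, cams, hand_in gives the robot as it stands (robot), with the cameras (cams) and the job as plain functions.
- The arm moves only by the tool inch_along, called after "Request:" as name(argument=value, ...) on one line, values as JSON. Schema: {"type":"object","properties":{"moves":{"type":"array","items":{"type":"array","items":{"type":"array","items":{"type":"number"},"minItems":6,"maxItems":6},"minItems":1,"maxItems":8},"minItems":1,"maxItems":1},"finger_gap":{"type":"number"},"clamp_n":{"type":"number"},"only":{"type":"string"},"quiet":{"type":"boolean"},"lines":{"type":"string"}},"required":["moves"],"additionalProperties":false}. moves is a list that holds a single list of rows (three levels of brackets), with 1 to 8 rows, each of 6 numbers: dx, dy, dz in normalised numbers (1 is 0.8 m), then a rotation vector rx, ry, rz in fractions of the full range, 1 being 60 degrees; each row shifts and turns the commanded pose from where the row before left it, along the tool's axes as they then stand; what a row does not reach is not made up. A row lasts 1/12 s, in which the tool goes at most 0.0417 m and 0.125 rad, less where a joint would pass 70% of its speed; a pose out of reach is approached as far as the arm can. finger_gap is the finger opening in m, set as the call begins (left out keeps the last). The fingers move at their own pace and stop on an object; clamp_n is the grip in N (left out, the last holds). Time passes only in rows, so rows that do not move let the fingers close. The tool returns the time, the measured TCP pose, the force, the opening and the grip force at its end. only (a regular expression) keeps the lines of the reply that match it, lines (a string "A,B") keeps lines A to B, and quiet returns only ok. Shift and turn numbers lie between -1 and 1, and a call with a number outside is refused. Input that does not fit is refused with a message, and nothing moves.
- robot.observe(): the state, without advancing time (a new reading comes with each control period).
- cams.read_camera(name): name is "scene" or "top"; returns a dict with "image" (480x640x3 uint8, red, green, blue), "fx", "fy", "cx", "cy" (pixels), "pose" (4x4, takes a point from camera to world coordinates). Camera axes: x right, y down, z forward; pixel columns grow to the right and rows downward; lengths in m; the calibration is good to about 2 mm. A picture is of the moment at which its call begins. There is no depth.
- hand_in(): hands the job in; it is judged then, once.
The state is a dict: "time": time; "qpos": joint angles; "qvel": joint speeds; "joint_efforts": joint torques, N m; "tool_pos": TCP position; "tool_rot": TCP orientation; "contact_force": force on the tool from outside, world axes, zero at the start; "torque": the same for the moment, N m; "opening": finger opening in m; "grip_force": force on a finger pad.
Only numpy, scipy, OpenCV 4.12 (cv2) and the standard library are available. Lean on these libraries where they do the work, as an engineer would, in place of code of your own. Each camera call takes 0.05 s, during which the arm holds its last target. There are 200 camera calls.

## Task

Use the green bar to turn the hinged dark mounting plate right over to its other stop, so that its stud faces up. Then take the yellow cap from the mat, press it down over the stud until it clicks past the sprung balls, keep pressing so that the blue seal ring under it stays squeezed well down (about 8 N), and finish like that, still holding the cap pressed. Leave the oil bottle, carton and wrench where they are.

Things in the scene. Friction and masses are not known exactly. Their poses are not given: they have to be found in the camera images.
- stand: Turnover holder, fixed. Grey base 130 (its x) x 150 (its y) x 12 mm with two blue posts 34 x 12 mm, up to 93 mm high, centred at y = +-63 mm. Origin at the centre of its underside. The plate's hinge axis is the stand's y axis, 85 mm above the origin.
- leaf (a joint): Turn of the dark plate about the stand's y axis (rad). 0: level, bar on the stand's -x side, stud hanging underneath. Grows as the bar swings up and over to +x; at 3.14, its other stop, the plate is level with the stud straight up. Stiff (0.22 N m, some 3 N at the bar), stays where left. Plate 64 (x) x 90 (y) x 8 mm, centred on the axis; four brass rivets on the face away from the stud.
- bar (a point): Middle of the green round handle bar, 10 mm thick, along the stand's y, 80 mm from the hinge axis, in the plate's plane. 60 mm clear between its side rods, 43 mm window between bar and plate edge: a gripper pointing down can pinch it across (closing along the stand's x, opened 30 to 40 mm) all the way over, the bar turning between the pads.
- stud_foot (a point): Foot of the stud, on its axis at the plate's face, 4 mm from the hinge axis (89 mm above the table once turned over). The stud runs along this frame's -z: down at the start, up once turned. It is an aluminium pin 16 mm in diameter, 24 mm long, with a tapered tip.
- stud_tip (a point): Tip of the stud, 24 mm from its foot. Four sprung steel balls stand out of the stud to 24 mm across, their centres 11 mm behind the tip. They give way to the cap's lip at about 8 to 14 N of pressing, while the mouth goes from about 18 to 12 mm above the plate's face; then the force falls away and the cap snaps onto the seal ring.
- seal: Blue seal ring around the stud's foot, 34 mm outside, 20 mm inside, standing 6 mm out of the face when free. It is sprung, 2.5 N per mm, and can be pressed 4 mm down into the plate. Origin on the stud's axis where the free ring meets the face; its z axis points along the stud to its tip.
- cap: Yellow ribbed snap cap, loose, 37 mm in diameter, 30 mm high, 40 g, standing open side down on the mat. Origin at the centre of its underside (mouth), z up. The mouth is a lip 20 mm inside and 3 mm thick; above it the cavity is 27 mm wide up to 25 mm above the mouth. Clicked on but not pressed, its mouth is about 5.5 mm above the plate's face; pressed well, 2 to 4 mm.
- mat: Black rubber mat 130 x 130 x 6 mm, fixed; origin at the centre of its underside.
- oil_bottle: Grey oil bottle with a white label and black cap, 64 mm in diameter, 125 mm high, bystander; origin at its underside.
- bulb_carton: Small cardboard carton 60 x 90 x 50 mm with an orange band, bystander; origin at the centre of its underside.
- wrench: Steel wrench lying flat near the robot, about 180 mm long, bystander.

How it is judged:
On the way, in this order (a step that is already met when the one before it is completed fails the run):
1. the plate is turned over to its other stop, stud up (value of joint leaf above 3.04 rad), for 0.2 s.
2. the cap has clicked past the balls and sits on the seal ring, straight on the stud (value of joint leaf above 3.04 rad and horizontal distance between cap and stud_foot below 0.004 m and z of cap in the frame of stud_foot between -0.0075 and 0.0005 m and angle between cap's own z axis and vertical below 0.12 rad), for 0.1 s.
At the end, for the whole second after the job is handed in: Plate at its far stop (above 3.04 rad); cap upright (0.12 rad), centred on the stud (4 mm), its mouth under 7.5 mm above the plate's face; through the last second the fingers bear on the cap (over 2 N) and the cap presses the seal ring with over 4 N (ring over 1.6 mm down) (all of step 2 and contact force between cap and seal above 4 N and contact force between the fingers and cap above 2 N); the arm keeps its last pose, push and grip.
It fails at once if the oil bottle is pushed more than 30 mm from its place (distance of oil_bottle from where it was at the start of the episode above 0.03 m).
It fails at once if the small carton is pushed more than 30 mm from its place (distance of bulb_carton from where it was at the start of the episode above 0.03 m).
It fails at once if the wrench is pushed more than 30 mm from its place (distance of wrench from where it was at the start of the episode above 0.03 m).
It also fails if it takes over 72 s, if anything falls off the work surface, if the arm or the gripper's body presses on something with over 40 N, if the wrist force passes 120 N, or if a joint passes its speed limit or range.

## Working session

There is one attempt and no reset: what is moved stays moved. The work goes in short steps, Python scripts to look and compute and a tool call to move; the robot and the scene stay as the last step left them, time stands still between calls to the robot, and variables do not carry over. Pictures are saved under pics/ and viewed, at most 10 in all, crops included, and the job is handed in when it is done.

```bash
ls; mkdir -p pics; python3 - <<'E'
from cell import robot, cams, hand_in
import cv2,numpy as np
for n in("scene","top"):
    c=cams.read_camera(n); cv2.imwrite(f"pics/{n}0.png",c["image"][:,:,::-1]); print(n,c["fx"],c["fy"],c["cx"],c["cy"],np.round(c["pose"],4).tolist())
s=robot.observe();print(s)
E
```

```text
cell.py
pics
scene 524.107592823896 524.107592823896 313.33701228077103 234.3361423181808 [[0.8456, 0.4688, -0.2552, 0.7882], [0.5336, -0.7331, 0.4217, -0.2818], [0.0106, -0.4927, -0.8701, 0.803], [0.0, 0.0, 0.0, 1.0]]
top 612.9358784426105 612.9358784426105 314.53443717268914 248.52172771659545 [[-0.008, -0.9876, 0.1566, 0.4063], [-0.9999, 0.0067, -0.0091, 0.0541], [0.008, -0.1567, -0.9876, 1.1225], [0.0, 0.0, 0.0, 1.0]]
{'time': 0.1, 'qpos': array([-1.24797874e+00,  3.42642156e-01,  1.52490591e+00,  6.83342902e-06,
        1.27540841e+00, -1.45986805e-01]), 'qvel': array([-2.78592413e-03, -8.41089922e-04, -6.11895465e-04, -9.93199165e-05,
       -1.28434445e-04, -1.21427722e-03]), 'joint_efforts': array([ 2.09074002e-03, -4.32001948e+01, -2.44694799e+01,  7.18557998e-02,
        5.25866705e-02, -5.46935075e-05]), 'tool_pos': array([ 0.23719436, -0.46823008,  0.40412539]), 'tool_rot': array([-3.14024429e+00, -2.04858719e-04,  4.68802262e-01]), 'contact_force': array([ 0.08841385,  0.44338273, -0.91544551]), 'torque': array([ 0.01825941, -0.00759805,  0.03962098]), 'grip_force': 0.0, 'opening': 0.09179394325895786}
```

View pics/scene0.png

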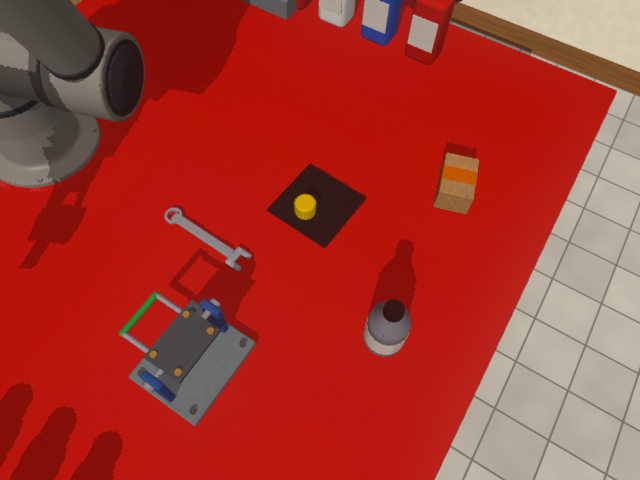

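View pics/top0.png

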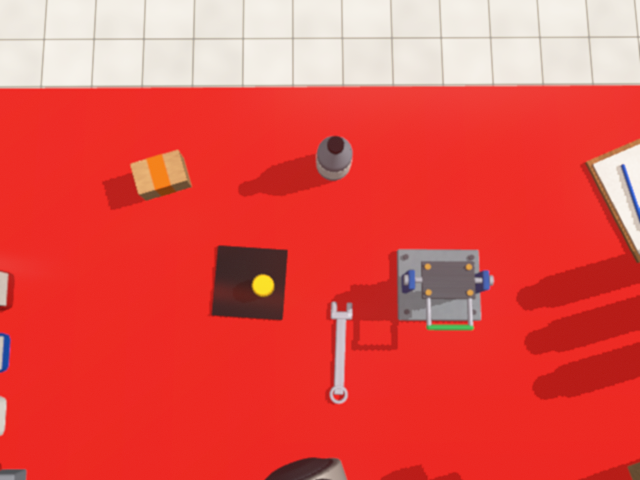

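The scene view shows the green bar around (139,313), the dark plate with its rivets around (182,342), and the cap at (305,206). The top view shows the bar at (450,327), the plate at (448,280), the cap at (263,286), the mat at (250,283) and the bottle at (334,157). Next I'll triangulate from both views.

```bash
cat > h.py <<'E'
from cell import robot, cams, hand_in
import cv2,numpy as np
def cam(n): return cams.read_camera(n)
def ray(c,p):
    d=c["pose"][:3,:3]@np.array([(p[0]-c["cx"])/c["fx"],(p[1]-c["cy"])/c["fy"],1]); return c["pose"][:3,3],d/np.linalg.norm(d)
def onz(c,p,z):
    o,d=ray(c,p); return o+d*(z-o[2])/d[2]
def tri(r1,r2):
    (a,u),(b,v)=r1,r2; t=np.linalg.lstsq(np.c_[u,-v],b-a,rcond=None)[0]
    p,q=a+u*t[0],b+v*t[1]; return (p+q)/2,np.linalg.norm(p-q)
def mask(c,lo,hi): return cv2.inRange(cv2.cvtColor(c["image"],cv2.COLOR_RGB2HSV),lo,hi)
GREEN=((45,120,60),(75,255,255)); YEL=((23,150,90),(35,255,255)); BRASS=((14,100,90),(24,230,255))
def big(m):
    return max(cv2.findContours(m,cv2.RETR_EXTERNAL,cv2.CHAIN_APPROX_NONE)[0],key=cv2.contourArea)
E
python3 - <<'E'
from h import *
S,T=cam("scene"),cam("top")
for c in(S,T):
    g=cv2.minAreaRect(big(mask(c,*GREEN))); b=cv2.boxPoints(g); 
    e=sorted([(np.linalg.norm(b[i]-b[i-1]),i) for i in range(4)])[:2]
    c["ends"]=sorted([(b[i]+b[i-1])/2 for _,i in e],key=lambda p:p[1] if c is S else p[0])
    y=big(mask(c,*YEL)); print("green",g,"ends",c["ends"],"yel",cv2.boundingRect(y),cv2.minEnclosingCircle(y),cv2.contourArea(y))
    n,_,st,ce=cv2.connectedComponentsWithStats(mask(c,*BRASS)); print([(k[4],x.round(1).tolist()) for k,x in zip(st[1:],ce[1:]) if 8<k[4]<100])
P=[tri(ray(S,a),ray(T,b)) for a,b in zip(S["ends"],T["ends"][::-1])]
print(P); P=[tri(ray(S,a),ray(T,b)) for a,b in zip(S["ends"],T["ends"])]
print(P)
print([onz(T,p,.09).round(4) for p in T["ends"]],[onz(S,p,.09).round(4) for p in S["ends"]])
# cap: mask centroid of bright top in top view
(cx,cy),r=cv2.minEnclosingCircle(big(mask(T,*YEL))); print("cap",onz(T,(cx,cy),.036),r)
# mask
E
```

```text
green ((138.535400390625, 313.5309753417969), (6.020612716674805, 56.725467681884766), 41.18592834472656) ends [array([157.21239, 292.18585], dtype=float32), array([119.85841, 334.8761 ], dtype=float32)] yel (294, 194, 22, 26) ((304.46295166015625, 206.38888549804688), 12.863882064819336) 421.0
[(np.int32(33), [74.8, 1.4]), (np.int32(46), [185.6, 313.9]), (np.int32(47), [210.0, 330.4]), (np.int32(52), [152.7, 353.9]), (np.int32(52), [177.5, 371.5])]
green ((449.5, 327.0), (4.0, 45.0), 90.0) ends [array([427., 327.], dtype=float32), array([472., 327.], dtype=float32)] yel (253, 275, 20, 20) ((262.7662658691406, 284.5295715332031), 9.885429382324219) 276.5
[(np.int32(10), [629.9, 144.5]), (np.int32(16), [618.8, 149.4]), (np.int32(15), [613.3, 212.9]), (np.int32(34), [427.3, 266.2]), (np.int32(32), [468.5, 266.5]), (np.int32(37), [428.0, 292.0]), (np.int32(34), [469.7, 292.4]), (np.int32(24), [443.5, 324.0])]
[(array([ 0.45197065, -0.17650358,  0.1616809 ]), np.float64(0.05800295443083271)), (array([ 0.42225245, -0.18542954,  0.02392942]), np.float64(0.06700617429473923))]
[(array([ 0.43639432, -0.1423294 ,  0.08752788]), np.float64(0.0018808326403147327)), (array([ 0.43511519, -0.21937309,  0.08628176]), np.float64(0.0006318435656357651))]
[array([ 0.4358, -0.1426,  0.09  ]), array([ 0.4352, -0.2181,  0.09  ])] [array([ 0.4382, -0.1421,  0.09  ]), array([ 0.4367, -0.2199,  0.09  ])]
cap [0.5144654  0.13660128 0.036     ] 9.885429382324219
```

```bash
python3 - <<'E'
from h import *
S,T=cam("scene"),cam("top")
s=[(185.6,313.9),(210,330.4),(152.7,353.9),(177.5,371.5)];t=[(427.3,266.2),(428,292),(468.5,266.5),(469.7,292.4)]
for z in(.09,.0915):
  A=[onz(S,p,z) for p in s];B=[onz(T,p,z) for p in t]
  print(z,np.mean(A,0).round(4),np.mean(B,0).round(4)); print(np.round(A,4).tolist(),np.round(B,4).tolist())
def cen(c):
    r=cv2.minAreaRect(big(mask(c,*YEL)));M=cv2.moments(mask(c,*YEL)*0+cv2.drawContours(np.zeros(c["image"].shape[:2],np.uint8),[big(mask(c,*YEL))],-1,255,-1));return r[0],(M["m10"]/M["m00"],M["m01"]/M["m00"])
for i in(0,1):
  a,b=cen(S)[i],cen(T)[i];print(a,b,tri(ray(S,a),ray(T,b)),onz(S,a,.021),onz(T,b,.021),onz(T,b,.036))
# mat corners, wrench region, bottle
print("bar T",onz(T,(449.5,327),.085),"S",onz(S,(138.5,313.5),.085))
print("wrench",[onz(T,p,.0).round(3).tolist() for p in((332,305),(352,305),(339,402))],"bottle",onz(T,(336,145),.125))
s=robot.observe();print(s["time"])
E
```

```text
0.09 [ 0.5163 -0.1815  0.09  ] [ 0.5158 -0.1819  0.09  ]
[[0.4946, -0.1461, 0.09], [0.5393, -0.1469, 0.09], [0.4935, -0.2161, 0.09], [0.5379, -0.2167, 0.09]] [[0.5383, -0.1469, 0.09], [0.4944, -0.1465, 0.09], [0.5373, -0.2171, 0.09], [0.4932, -0.217, 0.09]]
0.0915 [ 0.5169 -0.1817  0.0915] [ 0.5157 -0.1815  0.0915]
[[0.4953, -0.1464, 0.0915], [0.5398, -0.1472, 0.0915], [0.4941, -0.2162, 0.0915], [0.5384, -0.2168, 0.0915]] [[0.5381, -0.1466, 0.0915], [0.4943, -0.1462, 0.0915], [0.5371, -0.2167, 0.0915], [0.4931, -0.2166, 0.0915]]
(304.5, 206.5) (262.7500305175781, 284.7500305175781) (array([0.51537451, 0.13756102, 0.01974102]), np.float64(0.0008583170187023623)) [0.51552702 0.13656184 0.021     ] [0.51555979 0.13776684 0.021     ] [0.51407259 0.13662807 0.036     ]
(304.74122807017545, 206.36622807017545) (262.79605263157896, 284.61513157894734) (array([0.51568336, 0.1375562 , 0.0203698 ]), np.float64(0.0005040283735027421)) [0.51573458 0.13702755 0.021     ] [0.51580298 0.13768525 0.021     ] [0.51431248 0.13654759 0.036     ]
bar T [ 0.43561791 -0.18149913  0.085     ] S [ 0.43493489 -0.18114916  0.085     ]
wrench [[0.48, 0.013, 0.0], [0.479, -0.024, 0.0], [0.307, 0.002, 0.0]] bottle [0.74178959 0.00712492 0.125     ]
0.3
```

Geometry: hinge axis at (0.516, -0.1815, 0.085), stand yaw about -0.016, bar at (0.436, -0.1815, 0.085), and cap at (0.5155, 0.1372). First I'll rotate the tool so that it closes along world x.

The manual's scale: shifts go in shares of 0.8 m and turns go in shares of 60 degrees. Converting my numbers, -0.12 rad is -0.1146.

Request:
inch_along(moves=[[[0,0,0,0,0,-0.1146],[0,0,0,0,0,-0.1146],[0,0,0,0,0,-0.1146],[0,0,0,0,0,-0.1146],[0,0,0,0,0,-0.1146],[0,0,0,0,0,-0.1146],[0,0,0,0,0,-0.1146],[0,0,0,0,0,-0.1146]]], finger_gap=0.036, clamp_n=15)

```text
time: 0.97
tool_pos: [0.2372, -0.4683, 0.4047]
tool_rot: [-3.142, -0.0, 1.435]
contact_force: [0.7, -0.9, -1.0]
opening: 0.0428
grip_force: 0.0
```

Request:
inch_along(moves=[[[0,0,0,0,0,-0.1184],[0.04,0.0275,0,0,0,0],[0.04,0.0275,0,0,0,0],[0.04,0.0275,0,0,0,0],[0.04,0.0275,0,0,0,0],[0.04,0.0275,0,0,0,0],[0.04,0.0275,0,0,0,0],[0.04,0.0275,0,0,0,0]]])

```text
time: 1.63
tool_pos: [0.3959, -0.2454, 0.4049]
tool_rot: [3.141, 0.0, 1.552]
contact_force: [0.1, -0.8, 0.1]
opening: 0.0358
grip_force: 0.0
```

In the tool's units: 0.032 m is 0.04, 0.019 m is 0.0238.

Request:
inch_along(moves=[[[0.04,0.0238,0,0,0,0],[0.04,0.0238,0,0,0,0],[0,0,0.0375,0,0,0],[0,0,0.0375,0,0,0],[0,0,0.0375,0,0,0],[0,0,0.0375,0,0,0],[0,0,0,0,0,0],[0,0,0,0,0,0]]])

```text
time: 2.3
tool_pos: [0.4342, -0.1838, 0.2842]
tool_rot: [-3.139, -0.002, 1.553]
contact_force: [0.8, -0.2, -0.2]
opening: 0.036
grip_force: 0.0
```

```bash
python3 - <<'E'
from h import *
c=cam("scene");cv2.imwrite("pics/a.png",c["image"][200:430,60:360,::-1].repeat(2,0).repeat(2,1))
E
```

```text
(no output)
```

View pics/a.png

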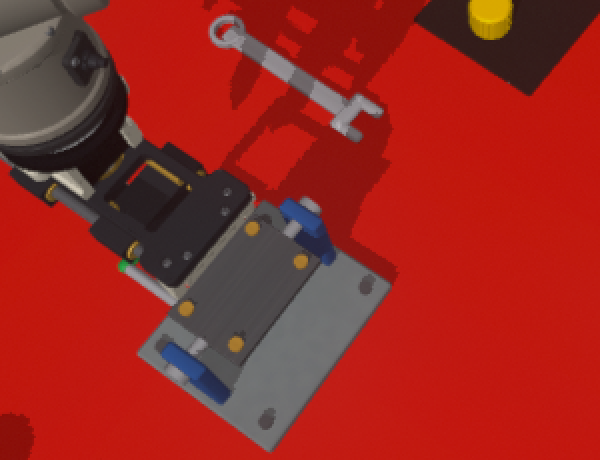

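The crop shows the gripper over the bar, with a green end visible at crop (127,266), and nothing has been disturbed. Next I'll descend to 0.244, with a fix of +2 mm in x and y, and then close.

In the tool's units: 0.02 m is 0.025, 0.002 m is 0.0025.

Request:
inch_along(moves=[[[0.0025,0.0025,0.025,0,0,0],[0,0,0.025,0,0,0],[0,0,0,0,0,0],[0,0,0,0,0,0]]])

```text
time: 2.68
tool_pos: [0.4368, -0.1822, 0.246]
tool_rot: [3.141, 0.001, 1.553]
contact_force: [-0.4, -0.4, 0.8]
opening: 0.036
grip_force: 0.0
```

Request:
inch_along(moves=[[[0,0,0,0,0,0],[0,0,0,0,0,0],[0,0,0,0,0,0],[0,0,0,0,0,0],[0,0,0,0,0,0]]], finger_gap=0.0, clamp_n=20)

```text
time: 3.1
tool_pos: [0.4363, -0.182, 0.2452]
tool_rot: [-3.142, 0.001, 1.553]
contact_force: [0.5, -1.0, 2.6]
opening: 0.0092
grip_force: 20.0
```

In the tool's units: -0.0104 m is -0.013, -0.0103 m is -0.0129.

Request:
inch_along(moves=[[[0,0.0009,-0.013,0,0,0],[0,0.0025,-0.0129,0,0,0],[0,0.0043,-0.0124,0,0,0],[0,0.0058,-0.0118,0,0,0],[0,0.0073,-0.0109,0,0,0],[0,0.0086,-0.0099,0,0,0],[0,0.0099,-0.0086,0,0,0],[0,0.0109,-0.0073,0,0,0]]])

```text
time: 3.77
tool_pos: [0.4748, -0.1827, 0.3143]
tool_rot: [-3.134, -0.0, 1.553]
contact_force: [-12.4, -2.0, 9.7]
opening: 0.0093
grip_force: 20.0
```

In the tool's units: 0.0104 m is 0.013, 0.0103 m is 0.0129.

Request:
inch_along(moves=[[[0,0.0118,-0.0058,0,0,0],[0,0.0124,-0.0043,0,0,0],[0,0.0129,-0.0025,0,0,0],[0,0.013,-0.0009,0,0,0],[0,0.013,0.0009,0,0,0],[0,0.0129,0.0025,0,0,0],[0,0.0124,0.0043,0,0,0],[0,0.0118,0.0058,0,0,0]]])

```text
time: 4.43
tool_pos: [0.5567, -0.1842, 0.3141]
tool_rot: [-3.141, 0.0, 1.553]
contact_force: [-3.7, -1.3, 3.6]
opening: 0.0095
grip_force: 20.0
```

Request:
inch_along(moves=[[[0,0,0,0,0,0]]])

```text
time: 4.52
tool_pos: [0.5578, -0.1842, 0.3132]
tool_rot: [3.14, 0.0, 1.553]
contact_force: [3.4, -2.7, -1.5]
opening: 0.0092
grip_force: 20.0
```

In the tool's units: 0.0104 m is 0.013, 0.0103 m is 0.0129.

Request:
inch_along(moves=[[[0,0.0109,0.0073,0,0,0],[0,0.0099,0.0086,0,0,0],[0,0.0086,0.0099,0,0,0],[0,0.0073,0.0109,0,0,0],[0,0.0058,0.0118,0,0,0],[0,0.0043,0.0124,0,0,0],[0,0.0025,0.0129,0,0,0],[0,0.0009,0.013,0,0,0]]])

```text
time: 5.18
tool_pos: [0.5965, -0.1848, 0.2435]
tool_rot: [-3.141, -0.0, 1.553]
contact_force: [-10.6, 0.7, 28.3]
opening: 0.0093
grip_force: 20.0
```

Request:
inch_along(moves=[[[0,0,0.0013,0,0,0],[0,0,0.0013,0,0,0],[0,0,0,0,0,0],[0,0,0,0,0,0]]])

```text
time: 5.52
tool_pos: [0.5963, -0.1848, 0.2422]
tool_rot: [-3.141, -0.0, 1.553]
contact_force: [-4.9, -1.4, 5.3]
opening: 0.009
grip_force: 20.0
```

In the tool's units: -0.04 m is -0.05, -0.03 m is -0.0375.

Request:
inch_along(moves=[[[0,0,0,0,0,0],[0,0,0,0,0,0],[0,0,0,0,0,0],[0,0,0,0,0,0],[0,0,-0.0375,0,0,0],[0,0,-0.05,0,0,0],[0,0,-0.05,0,0,0],[0,0,0,0,0,0]]], finger_gap=0.036)

```text
time: 6.18
tool_pos: [0.5979, -0.1851, 0.3614]
tool_rot: [3.128, 0.006, 1.553]
contact_force: [1.1, -0.7, 1.2]
opening: 0.0364
grip_force: 0.0
```

Request:
inch_along(moves=[[[0.05,0,0,0,0,0],[0.05,0,0,0,0,0],[0.05,-0.0125,0,0,0,0],[0.05,-0.0125,0,0,0,0],[0.05,-0.025,0,0,0,0],[0.05,-0.025,0,0,0,0],[0.05,-0.0125,0,0,0,0],[0,0,0,0,0,0]]], finger_gap=0.07)

```text
time: 6.85
tool_pos: [0.5319, 0.097, 0.3527]
tool_rot: [-3.141, -0.003, 1.559]
contact_force: [-0.2, -0.5, -0.7]
opening: 0.0696
grip_force: 0.0
```

```bash
python3 - <<'E'
from h import *
for n in("scene","top"):
  c=cam(n);cv2.imwrite(f"pics/b{n}.png",c["image"][:,:,::-1])
E
```

```text
(no output)
```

View pics/bscene.png

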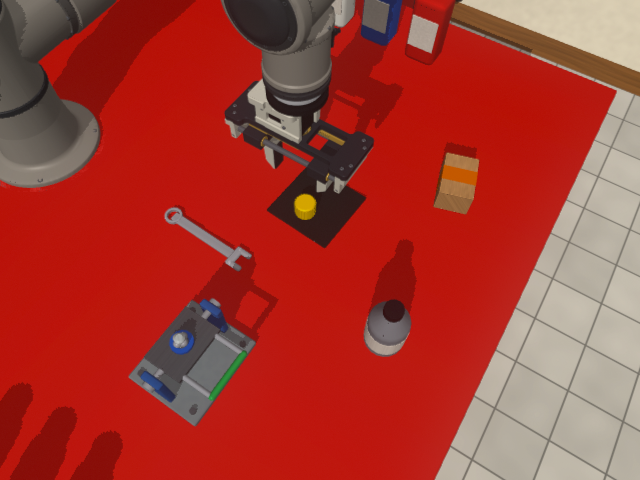

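View pics/btop.png

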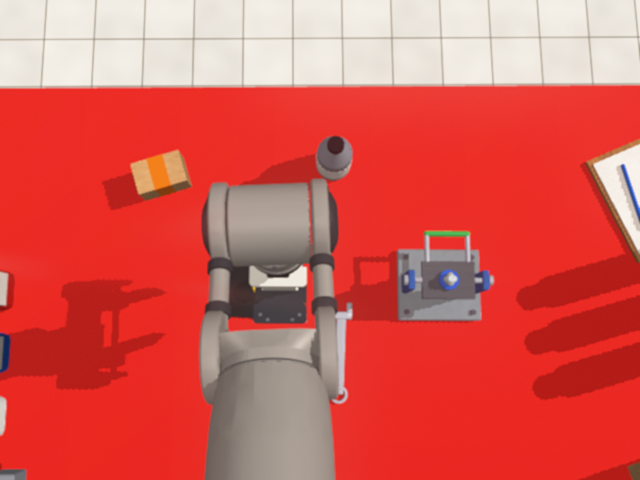

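The plate is turned over, with the stud up at (181,340) in the scene view and (449,280) in the top view. The bystanders haven't moved. Next I'll measure the bar height and the ring and stud centre.

```bash
python3 - <<'E'
from h import *
S,T=cam("scene"),cam("top")
R={}
for c,(x,y),k in((S,(181,341),"S"),(T,(449,280),"T")):
    g=cv2.minAreaRect(big(mask(c,*GREEN)))[0]
    m=mask(c,(105,90,40),(130,255,255)); w=np.zeros_like(m); w[y-16:y+17,x-17:x+18]=255; b=big(m&w)
    h=cv2.convexHull(b); e=cv2.fitEllipse(h); R[k]=(c,g,e[0]); print(k,g,e,cv2.boundingRect(h),cv2.contourArea(h))
    print("ring@.095",onz(c,e[0],.094),"bar@.085",onz(c,g,.085))
    hsv=cv2.cvtColor(c["image"],cv2.COLOR_RGB2HSV); s=((hsv[...,1]<75)&(hsv[...,2]>115)).astype(np.uint8)*255&w
    q=cv2.minEnclosingCircle(big(s)); print("stud bright",q,onz(c,q[0],.105))
print("bar",tri(ray(S,R["S"][1]),ray(T,R["T"][1])),"ring",tri(ray(S,R["S"][2]),ray(T,R["T"][2])))
y=big(mask(S,*YEL));print(cv2.boundingRect(y))
cv2.imwrite("pics/stud.png",np.hstack([cv2.resize(c["image"][y-25:y+25,x-30:x+30,::-1],(400,333),interpolation=0) for c,x,y in((S,181,341),(T,449,280))]))
E
```

```text
S (227.21676635742188, 375.1589660644531) ((181.30613708496094, 341.7013854980469), (23.685226440429688, 25.580034255981445), 49.745582580566406) (169, 330, 25, 25) 461.5
ring@.095 [ 0.51720933 -0.18201496  0.094     ] bar@.085 [ 0.59647077 -0.18385734  0.085     ]
stud bright ((178.59756469726562, 340.0365905761719), 7.530026435852051) [ 0.51679227 -0.18371865  0.105     ]
T (446.5, 233.5) ((448.8731689453125, 279.1737060546875), (20.25160789489746, 20.70340919494629), 122.2093505859375) (439, 269, 21, 21) 316.5
ring@.095 [ 0.515491   -0.18180839  0.094     ] bar@.085 [ 0.59553355 -0.18313126  0.085     ]
stud bright ((449.5, 278.5), 6.670932292938232) [ 0.51544666 -0.18038205  0.105     ]
bar (array([ 0.5959153 , -0.1835886 ,  0.08295291]), np.float64(2.7425628977694143e-05)) ring (array([ 0.516003  , -0.18200971,  0.09157543]), np.float64(0.0008672963428957845))
(294, 194, 22, 26)
```

View pics/stud.png

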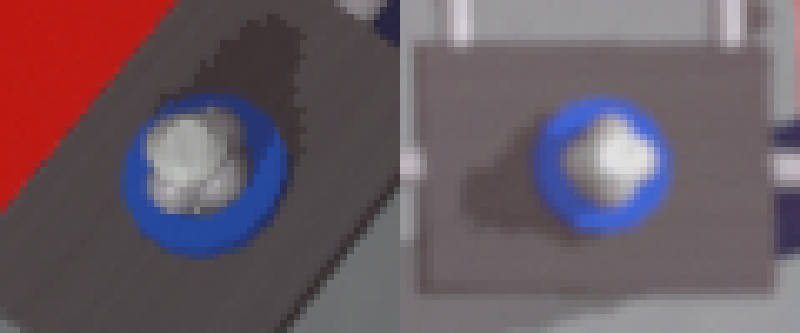

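The crop shows the blue ring concentric with the stud and its four balls. I put the stud axis at (0.516, -0.1818) and the bar level at the far stop. Next I'll go over the cap.

In the tool's units: 0.03 m is 0.0375, 0.02 m is 0.025.

Request:
inch_along(moves=[[[0.025,-0.0104,0,0,0,0],[0.025,-0.0104,0,0,0,0],[0,0,0.0375,0,0,0],[0,0,0.0375,0,0,0],[0,0,0.0375,0,0,0],[0,0,0,0,0,0],[0,0,0,0,0,0]]])

```text
time: 7.63
tool_pos: [0.5186, 0.1298, 0.2618]
tool_rot: [-3.138, 0.001, 1.551]
contact_force: [1.2, 0.2, 1.0]
opening: 0.0698
grip_force: 0.0
```

In the tool's units: 0.02 m is 0.025, 0.0075 m is 0.0094.

Request:
inch_along(moves=[[[0.0094,-0.0038,0.0125,0,0,0],[0,0,0.025,0,0,0],[0,0,0.025,0,0,0],[0,0,0.0125,0,0,0],[0,0,0,0,0,0],[0,0,0,0,0,0]]])

```text
time: 8.13
tool_pos: [0.5158, 0.1388, 0.2034]
tool_rot: [3.141, -0.0, 1.553]
contact_force: [0.9, 0.1, -0.1]
opening: 0.07
grip_force: 0.0
```

In the tool's units: 0.008 m is 0.01, -0.0015 m is -0.0019.

Request:
inch_along(moves=[[[-0.0019,0,0.01,0,0,0],[0,0,0.0094,0,0,0],[0,0,0,0,0,0],[0,0,0,0,0,0]]])

```text
time: 8.47
tool_pos: [0.5153, 0.1372, 0.187]
tool_rot: [-3.141, 0.0, 1.553]
contact_force: [0.9, 0.3, -0.6]
opening: 0.07
grip_force: 0.0
```

Request:
inch_along(moves=[[[0,0,0,0,0,0],[0,0,0,0,0,0],[0,0,0,0,0,0],[0,0,0,0,0,0],[0,0,0,0,0,0],[0,0,0,0,0,0]]], finger_gap=0.0, clamp_n=50)

```text
time: 8.97
tool_pos: [0.5153, 0.1373, 0.1873]
tool_rot: [3.141, 0.0, 1.553]
contact_force: [-0.5, 0.2, 1.2]
opening: 0.0365
grip_force: 50.0
```

In the tool's units: -0.035 m is -0.0438, -0.03 m is -0.0375.

Request:
inch_along(moves=[[[0,0,-0.025,0,0,0],[0,0,-0.0438,0,0,0],[0,0,-0.0438,0,0,0],[0,0,-0.0438,0,0,0],[0,0,-0.025,0,0,0],[-0.025,0.0006,0,0,0,0],[-0.0375,0.0008,0,0,0,0],[-0.0375,0.0008,0,0,0,0]]])

```text
time: 9.63
tool_pos: [0.5153, 0.057, 0.3328]
tool_rot: [3.14, 0.0, 1.555]
contact_force: [-0.0, -0.7, 0.1]
opening: 0.0366
grip_force: 50.0
```

Request:
inch_along(moves=[[[-0.0438,0.0008,0,0,0,0],[-0.0438,0.0008,0,0,0,0],[-0.0438,0.0008,0,0,0,0],[-0.0438,0.0008,0,0,0,0],[-0.0438,0.0008,0,0,0,0],[-0.0375,0.0008,0,0,0,0],[-0.025,0.0008,0,0,0,0],[0,0,0,0,0,0]]])

```text
time: 10.3
tool_pos: [0.5155, -0.1715, 0.3321]
tool_rot: [3.141, 0.002, 1.549]
contact_force: [-1.3, 0.4, -0.3]
opening: 0.0366
grip_force: 50.0
```

In the tool's units: 0.016 m is 0.02, -0.0103 m is -0.0129.

Request:
inch_along(moves=[[[-0.0129,0.0006,0.0125,0,0,0],[0,0,0.02,0,0,0],[0,0,0,0,0,0],[0,0,0,0,0,0]]])

```text
time: 10.63
tool_pos: [0.5158, -0.1773, 0.3051]
tool_rot: [-3.139, -0.001, 1.554]
contact_force: [0.7, -0.3, -0.5]
opening: 0.0367
grip_force: 50.0
```

```bash
python3 - <<'E'
from h import *
S,T=cam("scene"),cam("top")
print(robot.observe()["tool_pos"])
for c in(S,T):
    m=mask(c,*YEL); 
    if m.any(): b=big(m); print(cv2.boundingRect(b),cv2.contourArea(b))
I=S["image"]; cv2.imwrite("pics/c.png",np.hstack([cv2.resize(c["image"][y-45:y+45,x-60:x+60,::-1],(400,300),interpolation=0) for c,x,y in((S,181,330),(T,449,280))]))
E
```

```text
[ 0.51625494 -0.17748325  0.3064991 ]
(166, 312, 11, 12) 9.5
```

View pics/c.png

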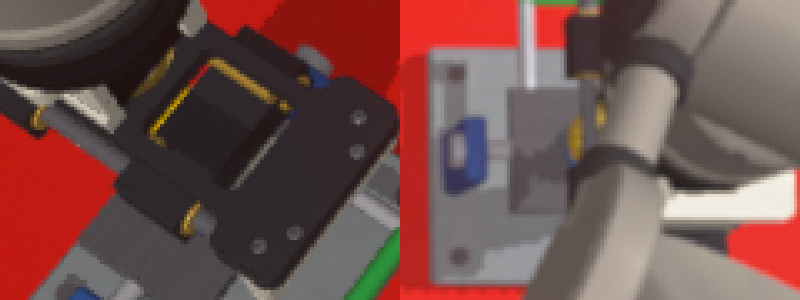

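The gripper body hides the cap in both views: the scene crop shows only the gripper housing. I'll rely on the measured numbers and re-centre by about -4.4 mm in y.

In the tool's units: -0.0044 m is -0.0055.

Request:
inch_along(moves=[[[-0.0055,0,0,0,0,0],[0,0,0,0,0,0],[0,0,0,0,0,0]]])

```text
time: 10.98
tool_pos: [0.5161, -0.1826, 0.3068]
tool_rot: [3.141, 0.001, 1.553]
contact_force: [-0.8, 0.4, -0.5]
opening: 0.0366
grip_force: 50.0
```

Request:
inch_along(moves=[[[0,0,0,0,0,0]]])

```text
time: 11.07
tool_pos: [0.516, -0.1825, 0.3066]
tool_rot: [3.141, 0.0, 1.553]
contact_force: [-0.0, -0.2, -0.9]
opening: 0.0364
grip_force: 50.0
```

Request:
inch_along(moves=[[[0,0,0,0,0,0]]])

```text
time: 11.15
tool_pos: [0.516, -0.1824, 0.3064]
tool_rot: [3.141, 0.0, 1.553]
contact_force: [0.2, 0.2, -0.6]
opening: 0.0366
grip_force: 50.0
```

In the tool's units: 0.005 m is 0.0063, 0.0006 m is 0.0008.

Request:
inch_along(moves=[[[0.0008,0,0.0063,0,0,0],[0,0,0.0063,0,0,0],[0,0,0.005,0,0,0],[0,0,0.0038,0,0,0],[0,0,0,0,0,0],[0,0,0,0,0,0]]])

```text
time: 11.65
tool_pos: [0.5159, -0.1819, 0.2889]
tool_rot: [-3.141, -0.0, 1.553]
contact_force: [0.9, -0.2, -0.3]
opening: 0.0367
grip_force: 50.0
```

In the tool's units: 0.001 m is 0.0013.

Request:
inch_along(moves=[[[0,0,0.0013,0,0,0],[0,0,0.0013,0,0,0],[0,0,0.0013,0,0,0],[0,0,0,0,0,0]]])

```text
time: 11.98
tool_pos: [0.5161, -0.182, 0.2867]
tool_rot: [3.141, 0.001, 1.553]
contact_force: [-0.9, -0.6, 3.2]
opening: 0.0371
grip_force: 50.0
```

Request:
inch_along(moves=[[[0,0,0.0013,0,0,0],[0,0,0.0013,0,0,0],[0,0,0.0013,0,0,0],[0,0,0,0,0,0]]])

```text
time: 12.32
tool_pos: [0.5162, -0.1821, 0.285]
tool_rot: [3.139, 0.002, 1.553]
contact_force: [-2.0, 0.7, 11.1]
opening: 0.0366
grip_force: 50.0
```

In the tool's units: 0.001 m is 0.0013.

Request:
inch_along(moves=[[[0,0,0.0013,0,0,0],[0,0,0.0013,0,0,0],[0,0,0.0013,0,0,0],[0,0,0,0,0,0]]])

```text
time: 12.65
tool_pos: [0.516, -0.1819, 0.2798]
tool_rot: [3.141, 0.0, 1.553]
contact_force: [1.9, -1.7, -6.7]
opening: 0.0368
grip_force: 50.0
```

Request:
inch_along(moves=[[[0,0,0.0013,0,0,0],[0,0,0.0013,0,0,0],[0,0,0,0,0,0],[0,0,0,0,0,0]]])

```text
time: 12.98
tool_pos: [0.516, -0.1819, 0.2772]
tool_rot: [-3.141, -0.0, 1.553]
contact_force: [3.9, -1.3, -11.2]
opening: 0.0364
grip_force: 50.0
```

Request:
inch_along(moves=[[[0,0,0.0013,0,0,0],[0,0,0.0013,0,0,0],[0,0,0,0,0,0],[0,0,0,0,0,0]]])

```text
time: 13.32
tool_pos: [0.5159, -0.1818, 0.2766]
tool_rot: [3.142, 0.0, 1.553]
contact_force: [0.8, -0.6, -2.9]
opening: 0.0362
grip_force: 50.0
```

Request:
inch_along(moves=[[[0,0,0.0013,0,0,0],[0,0,0.0013,0,0,0],[0,0,0,0,0,0],[0,0,0,0,0,0]]])

```text
time: 13.65
tool_pos: [0.5159, -0.1819, 0.2747]
tool_rot: [3.141, 0.0, 1.553]
contact_force: [-0.9, 0.6, 4.1]
opening: 0.0364
grip_force: 50.0
```

In the tool's units: 0.001 m is 0.0013, 0.0007 m is 0.0009.

Request:
inch_along(moves=[[[0,0,0.0013,0,0,0],[0,0,0.0009,0,0,0],[0,0,0,0,0,0],[0,0,0,0,0,0],[0,0,0,0,0,0]]])

```text
time: 14.07
tool_pos: [0.516, -0.1819, 0.2731]
tool_rot: [3.141, 0.0, 1.553]
contact_force: [-2.0, 1.1, 7.1]
opening: 0.0365
grip_force: 50.0
```

Request:
inch_along(moves=[[[0,0,0,0,0,0],[0,0,0,0,0,0]]])

```text
time: 14.23
tool_pos: [0.516, -0.1819, 0.2732]
tool_rot: [3.141, 0.0, 1.553]
contact_force: [-1.9, 1.2, 7.4]
opening: 0.0366
grip_force: 50.0
```

Force and height agree: the mouth is about 2.9 mm above the face at 7.4 N. I'll let it hold, check that the bar is still at the stop, and hand in if it's steady.

Request:
inch_along(moves=[[[0,0,0,0,0,0],[0,0,0,0,0,0],[0,0,0,0,0,0],[0,0,0,0,0,0],[0,0,0,0,0,0],[0,0,0,0,0,0]]])

```text
time: 14.73
tool_pos: [0.516, -0.1819, 0.2732]
tool_rot: [3.141, 0.0, 1.553]
contact_force: [-1.1, 1.0, 7.2]
opening: 0.0364
grip_force: 50.0
```

```bash
python3 - <<'E'
from h import *
for n in("scene","top"):
    c=cam(n); b=big(mask(c,*GREEN)); print(n,cv2.boundingRect(b))
s=robot.observe(); f=s["contact_force"][2]; print(f,s["grip_force"],s["tool_pos"])
if 5.5<f<10: print(hand_in())
E
```

```text
scene (209, 351, 38, 50)
top (425, 232, 16, 4)
7.500198356063403 50.001868922263384 [ 0.51597776 -0.18185631  0.27315379]
the job is handed in; nothing more can be done
None
```

I turned the plate over to its far stop and clicked the cap onto the stud. I handed the job in at about 15 s with the cap held pressed at about 7.5 N, its mouth about 3 mm above the plate by arm position (the gripper hid the cap from both cameras); I have not seen the judge's result.

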